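Snap the stock tote's lid shut all round

ROBOT

A 6-joint arm with a two-finger parallel gripper is mounted at the origin on the work surface. World frame = base frame: x ahead of the robot, y to its left, z up, the work surface at z = 0. Lengths are in m, angles in rad, forces in N, time in s.
With the tool pointing down it reaches from about 0.35 to 0.8 m from the base axis. Payload 7.3 kg.
Tool frame: the origin (TCP) lies between the finger pads; the fingertips stand 25 mm ahead of it and the grasp point (between the pads) lies 6 mm ahead of it (r.tip_extent is the distance from the TCP to the fingertips, in m); z points along the fingers, y is the direction in which the jaws open and shut (so a half turn about z gives the same grasp; the last joint's range is limited). The gripper opens to 85 mm and grips with 20 to 120 N. Pads are 22 mm wide; open, the fingers measure 114 mm over their backs; the gripper's body (76 mm by 85 mm) begins 54 mm behind the grasp point. The pads swing forward as they close: fully open they stand 13 mm farther back than shut.
Start: joints at [1.058, 0.342, 1.524, -0, 1.275, -0.146], TCP at [0.188, 0.49, 0.234] pointing down, gripper open.
Joint ranges: [-2.53, 2.53], [-0.77, 2.02], [0.04, 2.7], [-1, 4.14], [0.28, 2.66], [-3.11, 3.11]. Speed limits (rad/s): [2.57, 2.57, 3.14, 3.14, 3.14, 3.14].

INTERFACE

Orientations are given as a unit quaternion [x, y, z, w].
In Python, from workcell import r, command_gripper, optics gives the robot as it stands. The module is installed in compiled form; this text tells all that it offers. Calls block until the motion is done:
- r.reach(position, orientation): joint-space move of the TCP to a pose.
- r.move_straight(position, orientation=None, speed=0.15, max_force=None): straight line of the TCP; orientation=None keeps the orientation; speed is the mean speed in m/s. With max_force (N) it stops when the force on the tool has changed by that much, and returns True; else False.
- r.movej(angles): joint-space move.
- command_gripper(opening, force=None): finger opening in m; force is the grip in N (None keeps the last); returns when the fingers have stopped.
- r.hold(seconds).
- r.solve_ik(position, orientation): joint angles nearest the present ones, or None.
- r.read_state(): the state.
- optics.get_image(name): name is "scene" or "top"; returns (picture, depth): 480x640x3 uint8, red, green, blue; 480x640 float32, m along the optical axis (not along the pixel's ray), 0 where there is no reading.
- optics.camera_model(name): a dict with "K" (3x3 intrinsics, pixels), "R" (3x3) and "t" (3): a world point X has camera coordinates R X + t. Camera axes: x right, y down, z forward; pixel columns grow to the right and rows downward; lengths in m; the calibration is good to about 2 mm. A picture is of the moment at which its call begins. camera_model takes no time and is no camera call.
A pose or a line that the arm cannot do raises r.PlanningError and nothing moves.
- r.finish_job(): hands the job in, once; it reports no verdict.
The state is a dict: "time_s": time; "joint_positions": joint angles; "dq": joint speeds; "tau": joint torques, N m; "eef_pos": TCP position; "eef_rot": TCP orientation; "contact_force": force on the tool from outside, world axes, zero at the start; "torque": the same for the moment, N m; "grip_width": finger opening in m.
Only numpy, scipy, OpenCV 4.12 (cv2) and the standard library are available. Lean on these libraries where they do the work, as an engineer would, in place of code of your own. Each camera call takes 0.05 s, during which the arm holds its last target.

TASK

The snap-fit lid of the clear stock tote is not properly closed: press down around its green rim with the fingertips until all six sections have clicked fully shut. Do not pick up, tip or push away the tote or anything else: the little ribboned box stays standing on the lid and the other things stay where they are.

Things in the scene. Friction and masses are not known exactly. Their poses are not given: they have to be found in the camera images.
- tote: clear stock tote, loose, about 0.9 kg, footprint 130 x 190 mm. Origin: centre of its underside. x: across, near to far side; y: lengthwise, to its left end; z up. The green lid rim, 140 (x) x 200 (y) mm, is a 26 mm wide band in six sections round a fixed white panel (86 x 146 mm, top at z = 86 mm). An orange strip shows under a section that is still up
- rim_near_left_top (a point): press point (white mark) on the flat top of this green rim section, at x -57, y 85 mm in the tote's frame. It moves with the section: 98 mm above the table fully up, 90 mm shut. Section: near side (-x of the tote), corner at the +y end, L-shaped: a leg of 56 mm along the long side and a leg of 69 mm round onto the short end; the flat band is 26 mm wide
- rim_near_left (a joint): travel of that section straight down: 0 = fully up, 0.008 m = fully shut against a hard stop. Tight snap fit: it takes about 8 N to push down and stays wherever it is left, so it must be driven right to the stop. Starts 0 to 3 mm down
- rim_near_mid_top (a point): press point (white mark) on the flat top of this green rim section, at x -57, y 0 mm in the tote's frame. It moves with the section: 98 mm above the table fully up, 90 mm shut. Section: near side (-x of the tote), straight middle piece of the long side, 85 mm long; the flat band is 26 mm wide
- rim_near_mid (a joint): travel of that section straight down: 0 = fully up, 0.008 m = fully shut against a hard stop. Tight snap fit: it takes about 8 N to push down and stays wherever it is left, so it must be driven right to the stop. Starts anywhere from fully up to shut
- rim_near_right_top (a point): press point (white mark) on the flat top of this green rim section, at x -57, y -85 mm in the tote's frame. It moves with the section: 98 mm above the table fully up, 90 mm shut. Section: near side (-x of the tote), corner at the -y end, L-shaped: a leg of 56 mm along the long side and a leg of 69 mm round onto the short end; the flat band is 26 mm wide
- rim_near_right (a joint): travel of that section straight down: 0 = fully up, 0.008 m = fully shut against a hard stop. Tight snap fit: it takes about 8 N to push down and stays wherever it is left, so it must be driven right to the stop. Starts 0 to 3 mm down
- rim_far_left_top (a point): press point (white mark) on the flat top of this green rim section, at x 57, y 85 mm in the tote's frame. It moves with the section: 98 mm above the table fully up, 90 mm shut. Section: far side (+x of the tote), corner at the +y end, L-shaped: a leg of 56 mm along the long side and a leg of 69 mm round onto the short end; the flat band is 26 mm wide
- rim_far_left (a joint): travel of that section straight down: 0 = fully up, 0.008 m = fully shut against a hard stop. Tight snap fit: it takes about 8 N to push down and stays wherever it is left, so it must be driven right to the stop. Starts 0 to 3 mm down
- rim_far_mid_top (a point): press point (white mark) on the flat top of this green rim section, at x 57, y 0 mm in the tote's frame. It moves with the section: 98 mm above the table fully up, 90 mm shut. Section: far side (+x of the tote), straight middle piece of the long side, 85 mm long; the flat band is 26 mm wide
- rim_far_mid (a joint): travel of that section straight down: 0 = fully up, 0.008 m = fully shut against a hard stop. Tight snap fit: it takes about 8 N to push down and stays wherever it is left, so it must be driven right to the stop. Starts anywhere from fully up to shut
- rim_far_right_top (a point): press point (white mark) on the flat top of this green rim section, at x 57, y -85 mm in the tote's frame. It moves with the section: 98 mm above the table fully up, 90 mm shut. Section: far side (+x of the tote), corner at the -y end, L-shaped: a leg of 56 mm along the long side and a leg of 69 mm round onto the short end; the flat band is 26 mm wide
- rim_far_right (a joint): travel of that section straight down: 0 = fully up, 0.008 m = fully shut against a hard stop. Tight snap fit: it takes about 8 N to push down and stays wherever it is left, so it must be driven right to the stop. Starts anywhere from fully up to shut
- sample_box: small kraft gift box with a red cross ribbon, 40 x 40 x 35 mm, standing loose on the white centre panel of the lid; leave it there. Origin: centre of its underside. Bystander
- ribbon_box: kraft gift box with red ribbon, 65 x 65 x 60 mm, loose on the table beside the tote's left end. Origin: centre of its underside. Bystander
- coaster: light wooden disc, 72 mm across, 12 mm thick, loose, lying beside the tote's right end. Origin: centre of its underside. Bystander
- green_carton: kraft carton with green panels, 75 x 85 x 105 mm, loose, to the robot's left. Origin: centre of its underside. Bystander
- tape_roll: roll of brown tape lying flat, 90 mm across, 48 mm high, loose, to the robot's right. Origin: centre of its underside. Bystander
- mug: white mug, 80 mm across, 95 mm high, loose, beyond the tape roll. Origin: centre of its underside. Bystander
- marker: black marker pen, 14 mm thick, about 140 mm long, lying on the table along the far side of the tote. Origin: centre of its underside. Bystander

How it is judged:
By the outcome, as a careful person would: the job done as asked, in the order asked, and still so for the second after the job is handed in, with the robot touching nothing.
It also fails if it takes over 61 s, if anything falls off the work surface, if the arm or the gripper's body presses on something with over 40 N, if the wrist force passes 120 N, or if a joint passes its speed limit or range.

## Working session

There is one attempt and no reset: what is moved stays moved. The work goes in short steps, each a Python script; the robot and the scene stay as the last script left them, time stands still between calls to the robot, and variables do not carry over. Pictures are saved under pics/ and viewed, and the job is handed in when it is done.

```bash
mkdir -p pics; python3 - <<'E'
from workcell import r, optics
import cv2, numpy as np
for n in ("scene","top"):
    im,d=optics.get_image(n); cv2.imwrite(f"pics/{n}0.png",im[:,:,::-1]); np.save(f"{n}0.npy",d); np.save(f"{n}0im.npy",im)
    m=optics.camera_model(n); print(n,m)
s=r.read_state(); print(s, r.tip_extent)
E
```

```text
scene {'K': array([[544.45002327,   0.        , 317.03453264],
       [  0.        , 544.45002327, 245.97012641],
       [  0.        ,   0.        ,   1.        ]]), 'R': array([[ 0.13976469,  0.99015614, -0.00752662],
       [ 0.67281932, -0.1005427 , -0.73294293],
       [-0.72648468,  0.09737549, -0.6802485 ]]), 't': array([-0.09396839, -0.30948191,  1.69885612])}
top {'K': array([[518.00736656,   0.        , 313.09507764],
       [  0.        , 518.00736656, 238.3161231 ],
       [  0.        ,   0.        ,   1.        ]]), 'R': array([[ 0.01285582, -0.99983156,  0.01309904],
       [-0.99548673, -0.01402961, -0.09385806],
       [ 0.09402603, -0.0118333 , -0.99549941]]), 't': array([-0.0279811 ,  0.56223206,  1.47002966])}
{'time_s': 0.1, 'joint_positions': array([ 1.05798867e+00,  3.42621602e-01,  1.52489419e+00, -4.08767698e-05,
        1.27541386e+00, -1.45978284e-01]), 'dq': array([-0.00033336, -0.00250245, -0.00347519, -0.00126532,  0.00087035,
        0.00083515]), 'tau': array([ 1.20225577e-03, -4.34447372e+01, -2.46491951e+01, -2.91449905e-04,
        4.67730410e-03, -6.39550399e-05]), 'eef_pos': array([0.18810331, 0.48977362, 0.23382131]), 'eef_rot': array([ 1.82382138e-01,  9.83227496e-01, -6.38885402e-04, -1.97740969e-04]), 'contact_force': array([ 0.71824045,  0.65673128, -0.45307786]), 'torque': array([-0.02610427,  0.01680875,  0.02718936]), 'grip_width': 0.0853310234523891} 0.025
```

View pics/scene0.png

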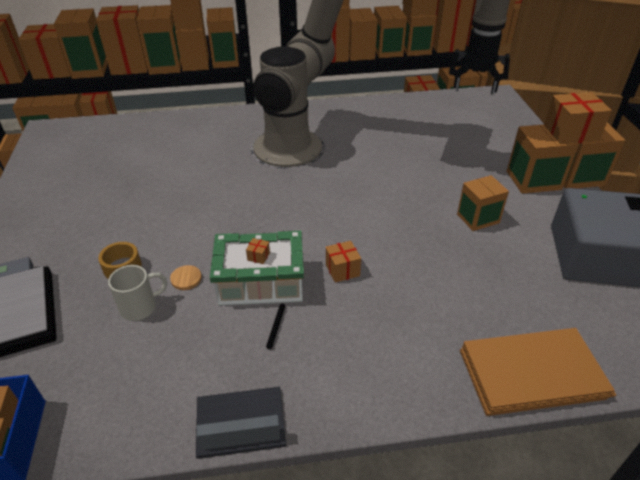

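View pics/top0.png

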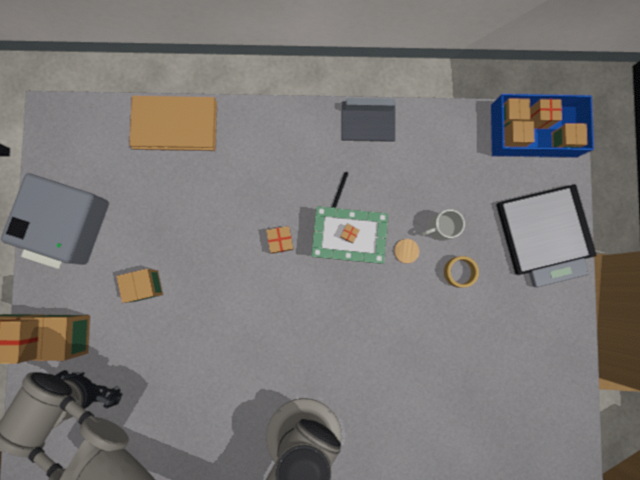

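The scene view shows the tote at about (258,268), with the sample box on its lid at (258,250). In the top view the lid rim spans about (313–387, 207–262), with six white marks on it. I'll measure it next.

```bash
cat > h.py <<'E'
import numpy as np, cv2
from workcell import r, optics, command_gripper
def world(n,im,d,mask):
    m=optics.camera_model(n);K,R,t=m["K"],m["R"],m["t"]
    v,u=np.nonzero(mask&(d>0)); z=d[v,u]
    c=np.stack([(u-K[0,2])/K[0,0]*z,(v-K[1,2])/K[1,1]*z,z],1)
    return (c-t)@R,u,v
def proj(n,X):
    m=optics.camera_model(n); c=m["R"]@np.asarray(X)+m["t"]; p=m["K"]@c; return p[:2]/p[2]
def green(im):
    h=cv2.cvtColor(im,cv2.COLOR_RGB2HSV); return (h[...,0]>55)&(h[...,0]<95)&(h[...,1]>70)
def zoom(n,im,box,k,f):
    x0,y0,x1,y1=box; cv2.imwrite(f,cv2.resize(im[y0:y1,x0:x1,::-1],None,fx=k,fy=k,interpolation=cv2.INTER_CUBIC))
E
python3 - <<'E'
from h import *
for n,box in (("top",(295,190,405,280)),("scene",(195,220,320,315))):
    im=np.load(n+"0im.npy");d=np.load(n+"0.npy")
    zoom(n,im,box,6,f"pics/{n}z0.png")
    mk=np.zeros(d.shape,bool);mk[box[1]:box[3],box[0]:box[2]]=1
    P,u,v=world(n,im,d,green(im)&mk)
    k=(P[:,2]>.08)&(P[:,2]<.115);P=P[k]
    rect=cv2.minAreaRect((P[:,:2]*1000).astype(np.float32)); print(n,len(P),rect, np.percentile(P[:,2],[5,25,50,75,95]))
    # box pts bystanders heights
    P,u,v=world(n,im,d,mk); k=(P[:,2]>.11); print("box",P[k].mean(0),P[k].max(0),P[k].min(0))
E
```

```text
top 1148 ((568.2702026367188, -119.79027557373047), (195.6564178466797, 136.47467041015625), 85.10137176513672) [0.09071746 0.09421049 0.09627953 0.09856202 0.1020251 ]
box [ 0.56988698 -0.11945529  0.12190682] [ 0.59424014 -0.09453125  0.12935379] [ 0.54525104 -0.14368366  0.11267703]
scene 1930 ((570.9163818359375, -119.36043548583984), (197.77044677734375, 144.37216186523438), 85.9149169921875) [0.08537675 0.09329769 0.09564848 0.09719022 0.0989652 ]
box [ 0.57488106 -0.1160878   0.12005959] [ 0.59829418 -0.09040386  0.12644099] [ 0.54487389 -0.14238933  0.11035764]
```

View pics/topz0.png

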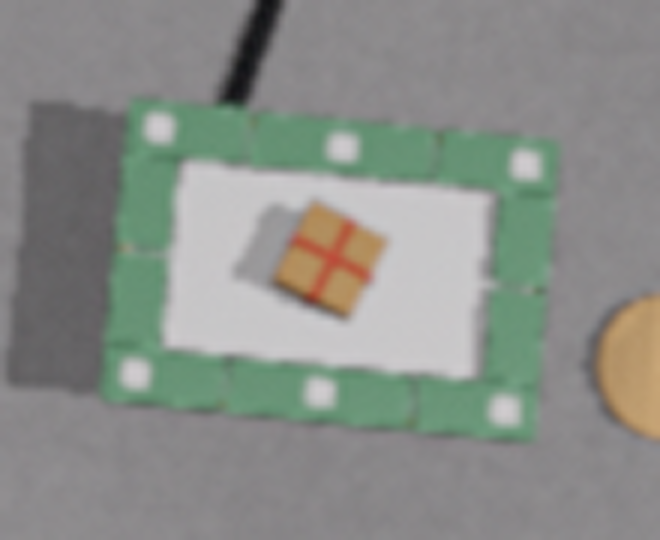

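View pics/scenez0.png

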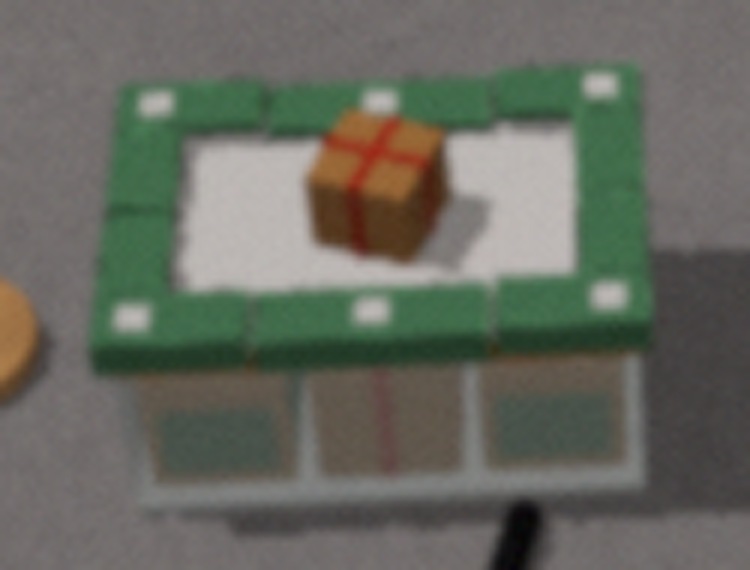

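```bash
cat >> h.py <<'E'
from scipy.optimize import least_squares
N=["NL","NM","NR","FL","FM","FR"]
Q=np.array([[-57,85],[-57,0],[-57,-85],[57,85],[57,0],[57,-85]])/1000.
def marks(n,im,box,guess):
    g=im.astype(int); w=(g.min(2)>140)&(g.max(2)-g.min(2)<45)
    out=[]
    for (gx,gy) in guess:
        gx=box[0]+(gx+.5)/6-.5; gy=box[1]+(gy+.5)/6-.5
        x0,y0=int(round(gx)),int(round(gy)); s=4
        p=im[y0-s:y0+s+1,x0-s:x0+s+1].astype(float)
        sat=p[...,0]  # red channel: white vs green
        yy,xx=np.mgrid[-s:s+1,-s:s+1]
        wt=np.clip(sat-np.percentile(sat[(abs(xx)<=3)&(abs(yy)<=3)],50)-20,0,None)*(xx**2+yy**2<=10)
        out.append((x0+(wt*xx).sum()/wt.sum(),y0+(wt*yy).sum()/wt.sum()))
    return np.array(out)
def fitpose(obs):
    def f(p):
        c,s=np.cos(p[2]),np.sin(p[2]); XY=Q@np.array([[c,s],[-s,c]])+p[:2]
        res=[]
        for i,n in enumerate(obs):
            off=p[9+2*i:11+2*i]
            for k in range(6): res+=list(proj(n,[XY[k,0]+off[0],XY[k,1]+off[1],p[3+k]])-obs[n][k])
        return np.array(res+list(p[9:13]/.002*.5)+list((p[3:9]-.094)/.004*.3))
    s=least_squares(f,[.57,-.12,-.08]+[.094]*6+[0]*4); return s
E
python3 - <<'E'
from h import *
im=np.load("top0im.npy");sc=np.load("scene0im.npy")
t=marks("top",im,(295,190),[(135,374),(320,393),(505,410),(159,129),(343,149),(526,165)])
s=marks("scene",sc,(195,220),[(600,85),(380,101),(156,104),(608,296),(372,311),(131,318)])
print(t,s)
for o in ({"top":t,"scene":s},{"top":t},{"scene":s}):
    f=fitpose(o); print(np.round(f.x,4)); print(np.round(f.fun[:24],2))
for n in("top","scene"):
    I=np.load(n+"0im.npy");d=np.load(n+"0.npy")
    for q,nm in zip(t if n=="top" else s,N):
        x,y=np.round(q).astype(int); mk=np.zeros(d.shape,bool); mk[y-3:y+4,x-3:x+4]=1
        P,_,_=world(n,I,d,mk); print(n,nm,np.round(np.median(P,0),4))
E
```

```text
[[317.12662942 251.82309125]
 [347.88559322 254.90466102]
 [378.6125     257.9       ]
 [321.10779436 210.83747927]
 [351.62580645 214.12580645]
 [382.20930233 217.02325581]] [[294.57220217 233.64440433]
 [257.7195122  236.58536585]
 [220.57184751 236.87683284]
 [296.01808786 268.77260982]
 [256.49560117 271.17302053]
 [216.49918699 272.4796748 ]]
[ 5.681e-01 -1.199e-01 -8.490e-02  9.600e-02  9.210e-02  9.570e-02
  9.600e-02  9.410e-02  9.560e-02  4.000e-04 -8.000e-04 -4.000e-04
  8.000e-04]
[ 0.01  0.   -0.1   0.05  0.03  0.01  0.01  0.1  -0.03 -0.07 -0.05 -0.02
  0.05  0.03  0.06 -0.05 -0.08  0.05 -0.06  0.02 -0.09  0.02  0.04  0.01]
[ 0.5686 -0.1208 -0.0857  0.0939  0.0939  0.0942  0.0948  0.0933  0.0946
  0.     -0.      0.      0.    ]
[ 0.02 -0.02 -0.02 -0.04 -0.02  0.02  0.06  0.1   0.01 -0.07 -0.05  0.02
  0.   -0.    0.    0.   -0.01 -0.01  0.02  0.06 -0.05  0.04]
[ 0.5668 -0.1192 -0.0839  0.0953  0.0913  0.0951  0.0951  0.0933  0.0949
  0.      0.      0.      0.    ]
[ 0.    0.02  0.05 -0.05 -0.06  0.03 -0.06  0.02 -0.04 -0.01  0.11 -0.01
  0.    0.    0.    0.    0.09 -0.2   0.08  0.08 -0.05  0.06]
top NL [ 0.5185 -0.0308  0.0973]
top NM [ 0.5115 -0.1164  0.0937]
top NR [ 0.5039 -0.2013  0.0977]
top FL [ 0.6319 -0.0404  0.0984]
top FM [ 0.6259 -0.1267  0.0946]
top FR [ 0.6179 -0.2096  0.0967]
scene NL [ 0.5208 -0.0289  0.0968]
scene NM [ 0.5147 -0.1139  0.0943]
scene NR [ 0.5048 -0.1978  0.0967]
scene FL [ 0.6341 -0.0396  0.0974]
scene FM [ 0.6257 -0.1248  0.0955]
scene FR [ 0.6182 -0.2095  0.097 ]
```

```bash
cat >> h.py <<'E'
from scipy.spatial.transform import Rotation as Ro
PX,PY,PSI=0.568,-0.120,-0.085
def quat(flip):
    y=np.array([-np.sin(PSI),np.cos(PSI),0])*(-1 if flip else 1); z=np.array([0,0,-1.]); x=np.cross(y,z)
    return Ro.from_matrix(np.stack([x,y,z],1)).as_quat()
PP={"NL":(-55,83),"NM":(-55,0),"NR":(-55,-83),"FL":(55,83),"FM":(55,0),"FR":(55,-83)}
def pt(nm):
    a,b=np.array(PP[nm])/1000.; c,s=np.cos(PSI),np.sin(PSI)
    return PX+c*a-s*b,PY+s*a+c*b
def press(nm,q,F=30,low=.086):
    x,y=pt(nm); e=r.tip_extent
    r.move_straight([x,y,.150+e],q,speed=.2)
    r.move_straight([x,y,.106+e],q,speed=.1)
    hit=r.move_straight([x,y,low+e],q,speed=.02,max_force=F)
    s=r.read_state(); print(nm,hit,"tip",np.round(s["eef_pos"]-[0,0,e],4),"F",np.round(s["contact_force"],1),"t",round(s["time_s"],2))
    r.move_straight([x,y,.150+e],q,speed=.15)
E
python3 - <<'E'
from h import *
command_gripper(0.0); print(r.tip_extent, r.read_state()["grip_width"])
x,y=pt("NL"); best=[]
for f in(0,1):
    j=r.solve_ik([x,y,.2],quat(f)); print(f,None if j is None else np.round(j,2))
    if j is not None: best.append((abs(j[5]),f))
f=min(best)[1]; q=quat(f); print("flip",f)
r.reach([x,y,.2],q)
press("NL",q)
im,d=optics.get_image("scene"); zoom("scene",im,(195,200,320,300),6,"pics/s1.png")
print(r.read_state()["time_s"])
E
```

```text
0.025 -0.00016794838051185636
0 [-0.21  0.37  1.59 -0.    1.19 -1.7 ]
1 [-0.21  0.37  1.59 -0.    1.19  1.45]
flip 1
NL False tip [ 0.5204 -0.0326  0.0861] F [ 0.7 -0.6 -0.5] t 5.1
5.725
```

View pics/s1.png

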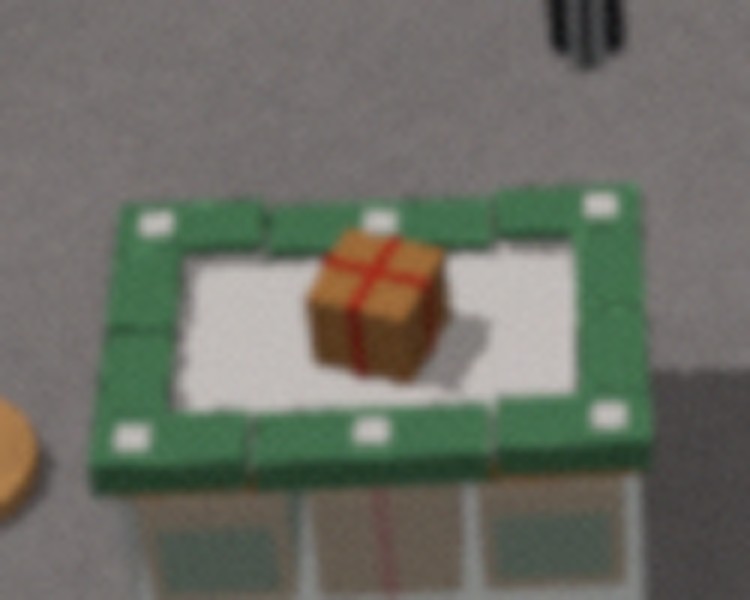

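The fingertips felt no contact on NL, although their commanded tip height was 0.086. In the picture they are at about (585,60) in the zoom, above the NL corner. I'll check whether that agrees with the commanded pose.

```bash
python3 - <<'E'
from h import *
s=r.read_state(); p=s["eef_pos"]; print(p, s["eef_rot"], s["grip_width"])
for e in(0,.012,.025): print(e,proj("scene",p-[0,0,e]),proj("top",p-[0,0,e]))
im,d=optics.get_image("scene"); mk=np.zeros(d.shape,bool); mk[150:214,270:312]=1
P,u,v=world("scene",im,d,mk); k=(P[:,2]>.12); P=P[k];u=u[k];v=v[k]
near=np.hypot(P[:,0]-p[0],P[:,1]-p[1])<.04
print("low",np.sort(P[near,2])[:12], P[near][np.argsort(P[near,2])[:8]].round(3))
zoom("scene",im,(230,130,330,230),6,"pics/s2.png")
im,d=optics.get_image("top");zoom("top",im,(285,190,395,290),6,"pics/t2.png")
E
```

```text
[ 0.51956496 -0.03251625  0.17400298] [ 9.99095699e-01 -4.25087041e-02 -8.79158578e-04 -1.42992033e-04] -1.3745181773692076e-06
0 [292.14255564 207.77569988] [318.28589213 249.52895262]
0.012 [292.35146342 211.99776667] [318.18026994 249.85994222]
0.025 [292.57461733 216.50775057] [318.06792311 250.21200489]
low [0.1744662  0.17447953 0.17536316 0.17544354 0.17575765 0.17608321
 0.1766064  0.17716663 0.17724689 0.17724889 0.17737327 0.17750563] [[ 0.529 -0.027  0.174]
 [ 0.528 -0.029  0.174]
 [ 0.523 -0.024  0.175]
 [ 0.53  -0.025  0.175]
 [ 0.53  -0.032  0.176]
 [ 0.53  -0.034  0.176]
 [ 0.528 -0.027  0.177]
 [ 0.526 -0.022  0.177]]
```

View pics/s2.png

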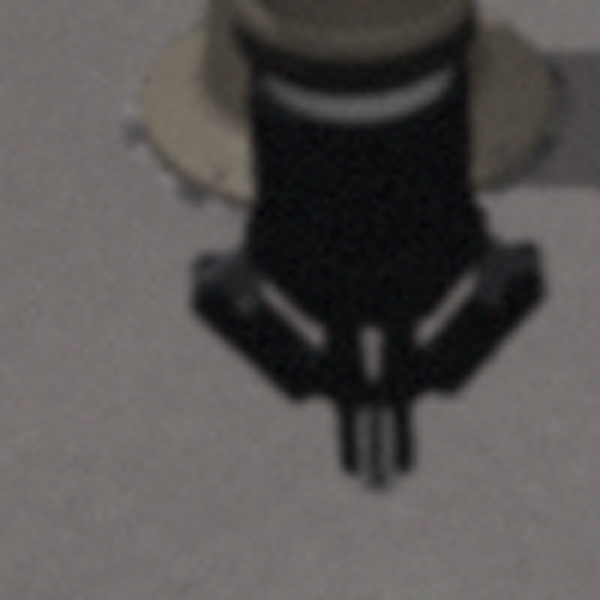

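View pics/t2.png

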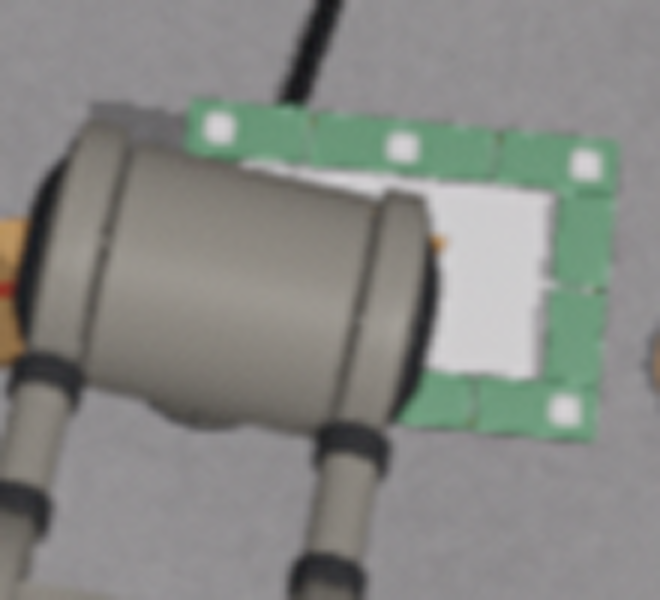

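The image and depth put the shut fingertips roughly at TCP height (lowest reading 0.174, TCP 0.174). That is well short of the stated 25 mm, which explains the missing contact. I'll approach by force instead and learn the true extent from the first contact.

```bash
cat >> h.py <<'E'
def press2(nm,q,F=30,start=.122,low=.084,up=.15,sp=.02):
    x,y=pt(nm)
    r.move_straight([x,y,up],q,speed=.2)
    r.move_straight([x,y,start],q,speed=.1)
    hit=r.move_straight([x,y,low],q,speed=sp,max_force=F)
    s=r.read_state(); print(nm,hit,"tcp",np.round(s["eef_pos"],4),"F",np.round(s["contact_force"],1),"t",round(s["time_s"],2))
    return hit
def lift(nm,q,up=.15):
    x,y=pt(nm); r.move_straight([x,y,up],q,speed=.15)
E
python3 - <<'E'
from h import *
q=quat(1)
h=press2("NL",q,F=5)
h=press2.__wrapped__ if 0 else r.move_straight([*pt("NL"),.080],q,speed=.015,max_force=30)
s=r.read_state(); print(h,s["eef_pos"],s["contact_force"],s["time_s"])
im,d=optics.get_image("scene"); zoom("scene",im,(195,190,320,300),6,"pics/s3.png")
lift("NL",q)
E
```

```text
NL True tcp [ 0.5202 -0.0326  0.0979] F [ 0.7 -0.5  1.1] t 7.71
True [ 0.52029555 -0.03258031  0.0927961 ] [-3.11750971 -0.05747344 11.04865189] 8.3583
```

View pics/s3.png

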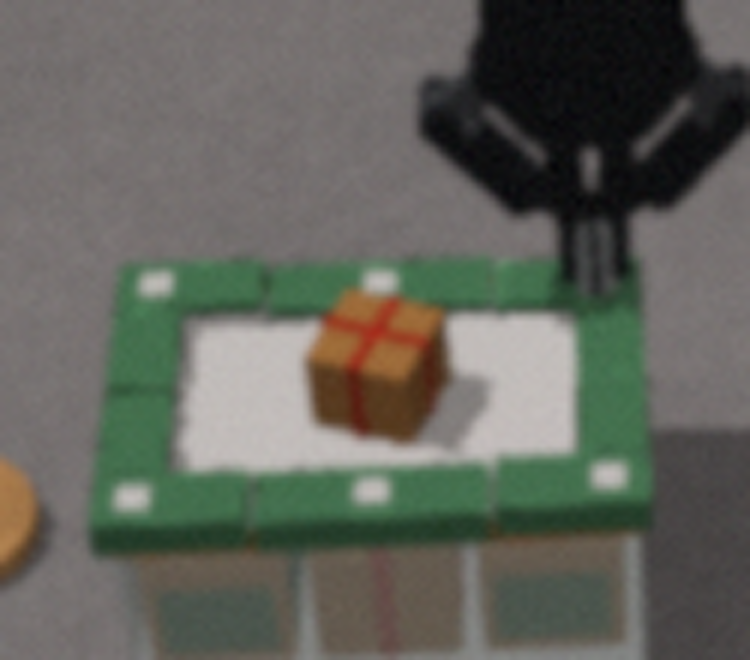

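```bash
python3 - <<'E'
from h import *
q=quat(1)
h=press2("NL",q,F=45,start=.102,low=.080,sp=.012)
r.hold(.15); s=r.read_state(); print(s["eef_pos"],s["contact_force"])
lift("NL",q)
h=press2("NM",q,F=45,start=.104,low=.080,sp=.015)
r.hold(.15); s=r.read_state(); print(s["eef_pos"],s["contact_force"])
lift("NM",q)
im,d=optics.get_image("scene"); zoom("scene",im,(195,190,320,300),6,"pics/s4.png")
E
```

```text
NL True tcp [ 0.5203 -0.0326  0.0927] F [-3.7 -0.2 13.3] t 10.97
[ 0.52036378 -0.03257039  0.09271292] [-3.7514821  -0.23347398 14.06821108]
NM True tcp [ 0.5132 -0.1154  0.0929] F [-1.8  1.2 10.8] t 13.85
[ 0.51325797 -0.1153795   0.09290041] [-2.48398517  1.66685007 11.553077  ]
```

View pics/s4.png

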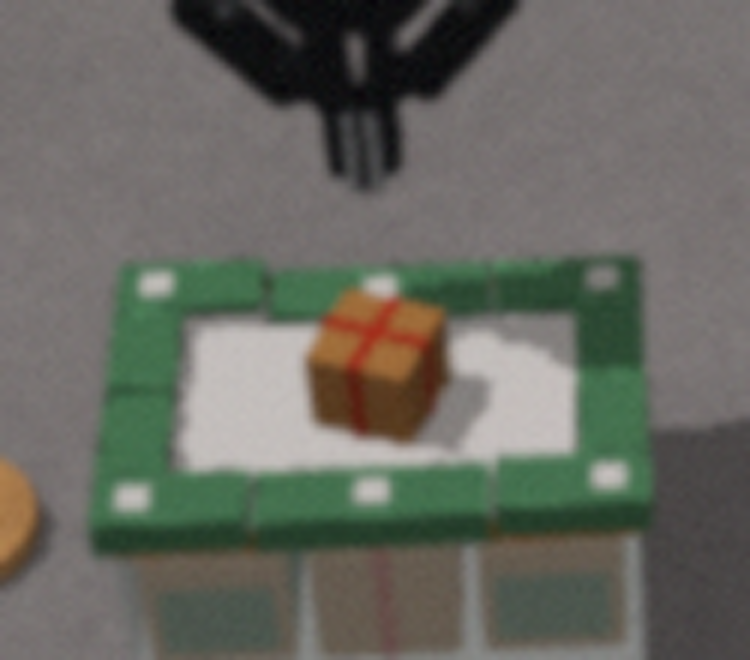

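NL and NM both stop hard at TCP 0.0927–0.0929 (shut). Pressing NL again with a 45 N threshold moved it no further. In the picture the NL corner at zoom (600,275) is now low, and the sample box is still at (375,365). The remaining sections are next.

```bash
python3 - <<'E'
from h import *
q=quat(1)
for nm in ("NR","FR","FM","FL"):
    press2(nm,q,F=45,start=.104,low=.080,sp=.015)
    r.hold(.1); s=r.read_state(); print(s["eef_pos"].round(4),s["contact_force"].round(1))
    lift(nm,q,.14)
x,y=pt("FL")
r.move_straight([x,y,.25],q,speed=.3)
r.reach([.30,.25,.28],q)
for n,box in (("top",(295,190,405,280)),("scene",(195,220,320,315))):
    im,d=optics.get_image(n); cv2.imwrite(f"pics/{n}f.png",im[:,:,::-1]); zoom(n,im,box,6,f"pics/{n}fz.png"); np.save(n+"1im.npy",im); np.save(n+"1.npy",d)
print(r.read_state()["time_s"])
E
```

```text
NR True tcp [ 0.5063 -0.1982  0.0927] F [-4.   2.8 12. ] t 16.82
[ 0.5063 -0.1982  0.0927] [-4.2  2.1 13.5]
FR True tcp [ 0.6165 -0.2075  0.0929] F [-4.9  1.7  9.6] t 19.86
[ 0.6165 -0.2075  0.0928] [-5.   2.  10.9]
FM True tcp [ 0.6232 -0.1247  0.0929] F [-3.8  1.6  9.9] t 22.72
[ 0.6232 -0.1247  0.0929] [-2.8  1.6 10.7]
FL True tcp [ 0.6306 -0.042   0.0928] F [-4.7  0.5 10.7] t 25.6
[ 0.6306 -0.042   0.0928] [-4.9 -0.4 11.6]
28.4167
```

View pics/topfz.png

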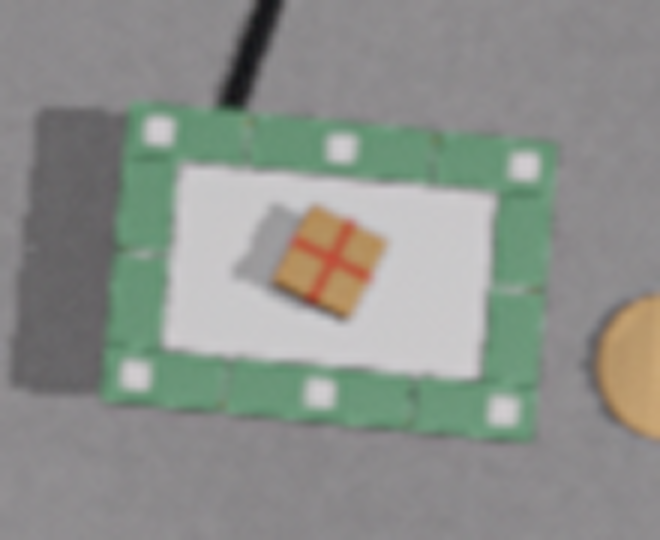

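View pics/scenefz.png

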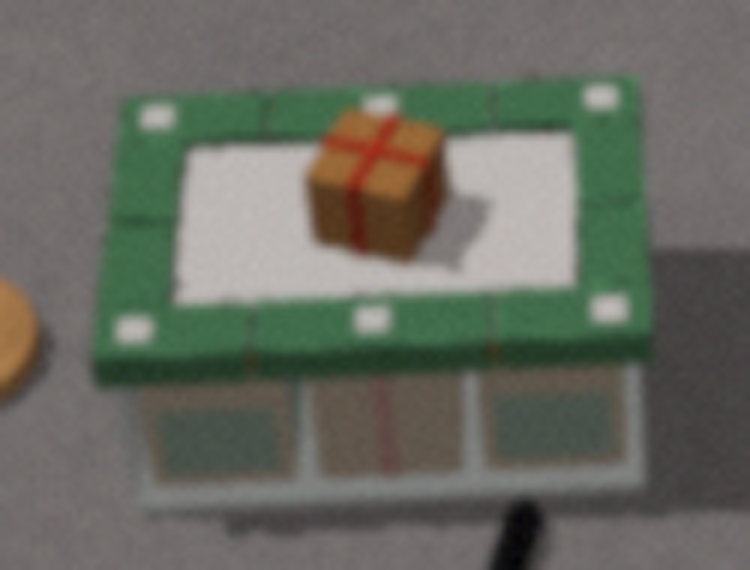

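```bash
python3 - <<'E'
from h import *
im=np.load("top1im.npy");sc=np.load("scene1im.npy")
t=marks("top",im,(295,190),[(135,376),(320,393),(503,411),(159,131),(341,149),(525,166)])
s=marks("scene",sc,(195,220),[(600,97),(380,106),(156,117),(608,309),(372,320),(134,330)])
f=fitpose({"top":t,"scene":s}); print(np.round(f.x,4))
for n in("top","scene"):
    for k,p in (("0",0),("1",1)):
        I=np.load(n+k+"im.npy");d=np.load(n+k+".npy"); o=[]
        for q in (t if n=="top" else s):
            x,y=np.round(q).astype(int); mk=np.zeros(d.shape,bool); mk[y-2:y+3,x-2:x+3]=1
            P,_,_=world(n,I,d,mk); o.append(np.median(P[:,2]))
        print(n,k,np.round(o,4))
a=np.load("scene0im.npy").astype(int);b=sc.astype(int); 
df=(abs(cv2.GaussianBlur(np.load("scene0im.npy"),(5,5),0).astype(int)-cv2.GaussianBlur(sc,(5,5),0)).max(2)>25).astype(np.uint8)
c=cv2.connectedComponentsWithStats(df)[2]; print([list(x) for x in c[1:] if x[4]>10])
E
```

```text
[ 0.5691 -0.12   -0.0838  0.092   0.0917  0.0915  0.0916  0.0919  0.0919
 -0.0009 -0.0008  0.0009  0.0008]
top 0 [0.0974 0.0938 0.0971 0.0985 0.0938 0.0967]
top 1 [0.0909 0.0911 0.0913 0.0906 0.0909 0.0916]
scene 0 [0.0963 0.0944 0.0972 0.097  0.0952 0.097 ]
scene 1 [0.0907 0.0927 0.0907 0.0908 0.0905 0.0906]
[[np.int32(302), np.int32(0), np.int32(13), np.int32(29), np.int32(207)], [np.int32(316), np.int32(0), np.int32(4), np.int32(26), np.int32(77)], [np.int32(343), np.int32(0), np.int32(14), np.int32(22), np.int32(169)], [np.int32(388), np.int32(0), np.int32(18), np.int32(28), np.int32(349)], [np.int32(414), np.int32(0), np.int32(18), np.int32(19), np.int32(120)], [np.int32(477), np.int32(0), np.int32(4), np.int32(11), np.int32(24)], [np.int32(449), np.int32(0), np.int32(61), np.int32(94), np.int32(2060)], [np.int32(405), np.int32(2), np.int32(15), np.int32(27), np.int32(125)], [np.int32(321), np.int32(8), np.int32(3), np.int32(6), np.int32(13)], [np.int32(321), np.int32(25), np.int32(2), np.int32(10), np.int32(18)], [np.int32(305), np.int32(27), np.int32(14), np.int32(10), np.int3
[... 1585 characters left out ...]
0), np.int32(13), np.int32(3), np.int32(30)], [np.int32(229), np.int32(242), np.int32(11), np.int32(3), np.int32(23)], [np.int32(224), np.int32(265), np.int32(67), np.int32(7), np.int32(238)], [np.int32(293), np.int32(266), np.int32(7), np.int32(4), np.int32(21)], [np.int32(214), np.int32(270), np.int32(6), np.int32(3), np.int32(17)], [np.int32(279), np.int32(271), np.int32(23), np.int32(6), np.int32(62)], [np.int32(254), np.int32(273), np.int32(6), np.int32(4), np.int32(19)], [np.int32(212), np.int32(274), np.int32(22), np.int32(5), np.int32(47)], [np.int32(271), np.int32(278), np.int32(31), np.int32(4), np.int32(65)], [np.int32(211), np.int32(282), np.int32(26), np.int32(3), np.int32(58)]]
```

View pics/scenef.png

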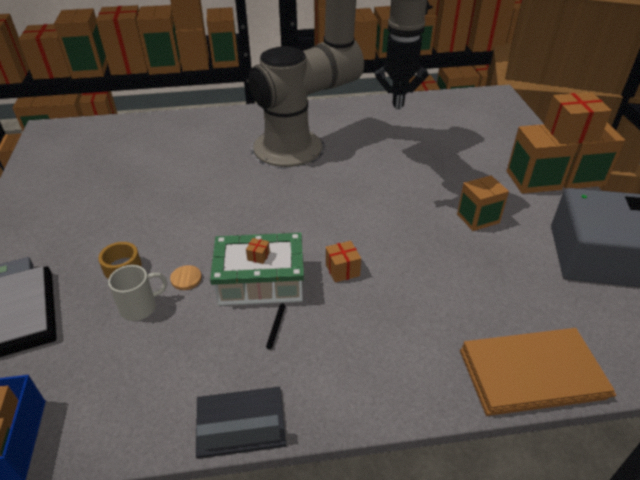

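```bash
python3 - <<'E'
from h import *
print(r.read_state()["time_s"], r.read_state()["contact_force"]); r.finish_job()
E
```

```text
28.4167 [-0.15267346 -0.6117323  -0.61815483]
the job is handed in; nothing more can be done
```

All six sections of the lid rim are pressed fully shut, and I handed the job in at about 28.4 s with the arm clear of everything.

- **Pressing:** Each section was pushed straight down with the closed fingertips until it met its hard stop. The force cutoff was set at a 45 N change, well above the 8 N needed to move a section. All six stopped at the same tool height, 92.7–92.9 mm.
- **Final check:** The marks on the rim now read about 91 mm in depth, down from 94–98 mm. Both views show the rim flush, with no orange strip on the faces I could see. The exception was near-mid in the scene camera at 92.7 mm, probably because the sample box partly hides that mark; the top camera read 91.1 mm there.
- **Nothing disturbed:** The tote's position changed by about 1 mm, which is within measurement error. The sample box still stands on the lid. Comparing the scene pictures before and after showed changes only at the rim, the arm and its shadow.
- **Disagreements:**
  - The closed fingertips reached only about 3 mm past the tool point, not the stated 25 mm. My first press on near-left therefore touched nothing, and I redid it by force.
  - Fitting the mark positions from both cameras gave heights of 91.5–92.0 mm, 1.5–2 mm above the nominal 90 mm. That is within the 2 mm calibration error and the same for all six sections.

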